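# Press a ravioli stamp's handle home in a bar clamp

### The job

The wooden handle of the ravioli stamp lying in the bench clamp has worked off its shank: squeeze the clamp's trigger, stroke by stroke, to walk the jaw onto the handle and press it fully home against the steel collar, but stop squeezing as soon as it is home so that the wood is not crushed. Then press the release tab until the jaw has run all the way back, and let go of everything. Work the clamp only by its trigger and tab: do not push on the stamp or the jaw, and leave the other things on the counter alone.

Things in the scene. Friction and masses are not known exactly. Their poses are not given: they have to be found in the camera images.
- clamp: Bar clamp on its back, fixed to a 400 x 100 x 14 mm wooden board. Origin: on the counter under the trigger's pivot; clamp x runs from the release tab past pistol grip and trigger to stamp and moving jaw, z up; symmetric about y = 0. Along x (mm): tab plate -165 to -137, pistol grip -44 to -30 (upright, 22 wide, 170 high), leaning trigger, fixed jaw 75 to 90, stamp, moving jaw
- trigger (a joint): Black blade, 12 thick, 22 wide, top 165 mm high; pivot 22 mm high; leans 0.135 rad to the stamp when free. 0 = let go, 0.29 rad = fully squeezed (35 mm to clamp -x, to the grip, at trigger_face). Springs back (2.7 to 4.1 N). Idle for 0.09 rad, then pulls the jaw 1 mm per 2.8 mm at trigger_face; past 0.26 rad a tooth catches and the jaw stays 6 mm further when let go. 3 to 7 strokes
- trigger_face (a point): Middle of the trigger's front face (stamp side), 145 mm high, at rest 23 mm in clamp x from the origin. A fingertip in front of it can pull it to clamp -x. Force here: about 6 N walking the free jaw, 11 N while the handle slides on, then 1.5 N more per mm once home. 67 mm over trigger and pistol grip
- grip_back (a point): Back face of the pistol grip, 145 mm above the counter
- jaw: Moving jaw (16 x 44 mm, 125 high) on its toothed steel bar. Origin: not on the jaw; it coincides with the clamp's origin when wide open (stop) and moves with the bar, to clamp -x as it closes, at most 45 mm. The ratchet holds it; a spring (about 5 N) runs it back to wide open while the release tab is held down
- pad (a joint): Rubber pad, 6 x 40 x 44 mm, on a stiff spring on the jaw: compression in m, 0 = free, 12 N per mm. The handle slides at about 12 N (1 mm); more than 2.6 mm (31 N) crushes the wood
- pad_face (a point): Centre of the pad's pressing face, 105 mm above the counter
- tab (a joint): Release tab, a steel lever with a 28 x 30 mm plate behind the pistol grip: 0 = up, 0.25 rad = fully pressed (11 mm down at tab_top); spring force 1 to 4 N. It nods by up to 0.1 rad as the teeth click. Pressed past 0.15 rad with the trigger let go, it frees the bar
- tab_top (a point): Centre of the tab plate's top, 83 mm above the counter at rest
- stamp: Loose ravioli stamp, 220 g, lying in two wooden V saddles with its axis along clamp x, 105 mm above the counter: steel cutter 60 mm diameter, 22 long, towards the fixed jaw, a collar 20 mm diameter and 13 long, an 8 mm shank. Origin: centre of the cutting rim; x along the axis to the handle
- collar (a point): End of the steel collar, where the handle seats
- knob (a joint): Wooden handle (30 mm diameter, 60 long) of the stamp: gap in m between it and the collar; 0 = fully home. Tight fit, slides at about 12 N and stays where it is pushed
- knob_end (a point): Centre of the wooden handle's free end
- bowl: Steel bowl, 130 mm wide, 70 high, bystander; origin under its centre
- mould: Ravioli mould tray, 110 x 220 x 25 mm, bystander; origin under its centre
- square_stamp: Upright square ravioli stamp, 50 x 50 x 82 mm, bystander; origin under its centre
- fixed_jaw (a point): Top centre of the fixed steel jaw (15 x 50 mm, 136 high, clamp x 75 to 90). A round anvil, screwed out of it by an unknown 0 to 8 mm, takes the stamp's rim. Between trigger and this jaw 50 mm are free
There are look-alikes about, which are no part of the job. Leave any purple or yellow look-alike of the stamp alone.

How it is judged:
By the outcome, as a careful person would: the job done as asked, in the order asked, and still so for the second after the job is handed in, with the robot touching nothing.
It also fails if it takes over 64 s, if anything falls off the work surface, if the arm or the gripper's body presses on something with over 40 N, if the wrist force passes 120 N, or if a joint passes its speed limit or range.

### The arm

A 6-joint arm with a two-finger parallel gripper is mounted at the origin on the work surface. World frame = base frame: x ahead of the robot, y to its left, z up, the work surface at z = 0. Lengths are in m, angles in rad, forces in N, time in s.
With the tool pointing down it reaches from about 0.375 to 0.9 m from the base axis. Payload 3.1 kg.
Tool frame: the origin (TCP) lies on the centre line of the jaws, within the pads' length; the fingertips stand 22 mm ahead of it and the grasp point (between the pads) lies 3 mm ahead of it; z points along the fingers, y is the line along which they close (so a half turn about z gives the same grasp; the last joint's range is limited). The gripper opens to 85 mm and grips with 20 to 120 N. Pads are 22 mm wide; open, the fingers measure 114 mm over their backs; the gripper's body (76 mm by 85 mm) begins 54 mm behind the grasp point. The pads swing forward as they close: fully open they stand 13 mm farther back than shut.
Start: joints at [1.159, 0.527, 1.433, -0, 1.181, -0.178], TCP at [0.145, 0.608, 0.227] pointing down, gripper open.
Joint ranges: [-3.08, 3.08], [-0.75, 2.2], [0.22, 2.44], [-1.43, 4.57], [0, 2.65], [-2.85, 2.85]. Speed limits (rad/s): [2.79, 2.79, 3.14, 3.14, 3.14, 3.14].

### API

Orientations are given as a unit quaternion [x, y, z, w].
In Python, from station import sense, eyes, job gives the robot as it stands.
- The arm moves only by the shell command python3 -m pendant FILE [FORCE], which reads ROWS from the file FILE. ROWS is a JSON object whose key "rows" holds a list of rows, 1 to 20 of them, each of 5 numbers: dx, dy, dz in fractions of the full range, 1 being 0.8 m, then a turn about the tool's z in normalised numbers (1 is 4 rad), then the opening from 0.0 (shut) to 1.0 (fully open); each row is the pose to reach, as a shift and turn from the pose commanded when the command began, along the tool's axes at that moment; what a row does not reach only later rows make up. A row lasts 1/10 s, in which the tool goes at most 0.05 m and 0.15 rad, less where a joint would pass 70% of its speed; a pose out of reach is approached as far as the arm can. The fingers move at their own pace and stop on an object; FORCE is the grip in N (left out, the last holds). Time passes only in rows, so rows that do not move let the fingers close. It prints the time, the measured TCP pose, the force, the opening and the grip force at its end. No shift or turn number may pass 1 either way. Input that does not fit is refused with a message, and nothing moves.
- sense(): the state, without advancing time (a new reading comes with each control period).
- eyes.snapshot(name): name is "side" or "top"; returns a dict with "pixels" (480x640x3 uint8, red, green, blue), "range_z" (480x640 float32, m along the optical axis (not along the pixel's ray), 0 where there is no reading), "fov_y" (degrees; the focal length in pixels is half the picture's height over the tangent of half this angle, whatever the lens; pixels are square), "cx", "cy" (the principal point, pixels), "R" (3x3) and "t" (3): a world point X has camera coordinates R X + t. Camera axes: x right, y down, z forward; pixel columns grow to the right and rows downward; lengths in m; the calibration is good to about 2 mm. A picture is of the moment at which its call begins.
- job.sign_off(): hands the job in; it is judged then, once.
The state is a dict: "t": time; "q": joint angles; "qd": joint speeds; "tau": joint torques, N m; "tcp_pos": TCP position; "tool_rot": TCP orientation; "force": force on the tool from outside, world axes, zero at the start; "ft_torque": the same for the moment, N m; "finger_gap": opening from 0.0 (shut) to 1.0 (fully open); "gripper_force": force on a finger pad.
Only numpy, scipy, OpenCV 4.12 (cv2) and the standard library are available. Lean on these libraries where they do the work, as an engineer would, in place of code of your own. Each camera call takes 0.05 s, during which the arm holds its last target. There are 200 camera calls.

## Working session

There is one attempt and no reset: what is moved stays moved. The work goes in short steps, Python scripts to look and compute and a shell command to move; the robot and the scene stay as the last step left them, time stands still between calls to the robot, and variables do not carry over. Pictures are saved under pics/ and viewed, at most 10 in all, crops included, and the job is handed in when it is done.

```bash
mkdir -p pics; cat > h.py <<'E'
import numpy as np, cv2
from station import sense, eyes, job
def snap(n,f=None):
    s=eyes.snapshot(n)
    if f: cv2.imwrite(f,cv2.cvtColor(s["pixels"],cv2.COLOR_RGB2BGR))
    return s
def F(s): return 240/np.tan(np.radians(s["fov_y"])/2)
def world(s,u,v,z=None):
    """z None: from depth; else cast onto plane z"""
    f=F(s);d=np.array([(u-s["cx"])/f,(v-s["cy"])/f,1.]);R=np.array(s["R"]);t=np.array(s["t"])
    o=-R.T@t;w=R.T@d
    k=s["range_z"][int(round(v)),int(round(u))] if z is None else (z-o[2])/w[2]
    return o+k*w
def cloud(s):
    f=F(s);v,u=np.mgrid[:480,:640];r=s["range_z"]
    c=np.stack([(u-s["cx"])/f*r,(v-s["cy"])/f*r,r],-1)-np.array(s["t"])
    return c@np.array(s["R"])
def proj(s,X):
    c=np.array(s["R"])@np.array(X)+s["t"];return c[:2]/c[2]*F(s)+[s["cx"],s["cy"]]
E
python3 - <<'E'
from h import *
for n in("side","top"):
    s=snap(n,f"pics/{n}0.png");print(n,s["fov_y"],s["cx"],s["cy"],-np.array(s["R"]).T@s["t"])
q=sense();print(q["t"],q["tcp_pos"],q["tool_rot"],q["force"])
E
```

```text
side 46.97422168919525 309.5436998383178 233.63260784147113 [ 0.379488   -1.06437819  0.73818962]
top 43.49222998384975 322.02998102269544 242.17148284656813 [ 0.38080597 -0.03583403  1.37063441]
0.1 [0.14450304 0.60741316 0.22623773] [ 1.16617496e-01  9.93176431e-01 -9.25196735e-04 -2.82836255e-04] [-0.35325775 -0.462124   -0.02726194]
```

View pics/top0.png

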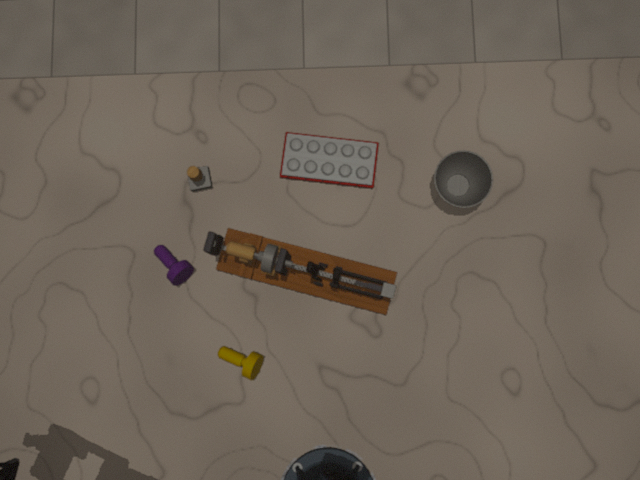

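View pics/side0.png

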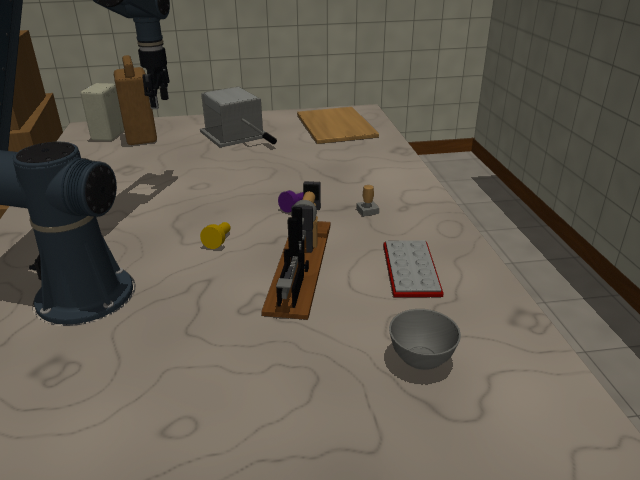

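The top view shows the clamp board from (217,270) to (396,272), with the jaw at (213,243), tab at (388,290), trigger/grip at about (320,270), and the wooden-handled stamp at (240,250) to (272,260).
Candidates: the stamp in the clamp (250,255), purple look-alike (172,265), yellow look-alike (242,362) and upright square stamp (200,178). I choose the one in the clamp and check it with a crop.

```bash
python3 - <<'E'
from h import *
s=snap("top");im=cv2.cvtColor(s["pixels"],cv2.COLOR_RGB2BGR)
cv2.imwrite("pics/crop1.png",cv2.resize(im[215:325,200:410],None,fx=3.8,fy=3.8,interpolation=cv2.INTER_CUBIC))
C=cloud(s);z=C[...,2]
# board surface at z~0.014
hsv=cv2.cvtColor(im,cv2.COLOR_BGR2HSV)
m=((hsv[...,1]>120)&(hsv[...,0]<20)&(abs(z-.014)<.006)).astype(np.uint8);m[:215]=0;m[325:]=0
P=C[m>0][:,:2]
r=cv2.minAreaRect(P.astype(np.float32));print(m.sum(),r);b=cv2.boxPoints(r);print(b)
n=cv2.findContours(cv2.morphologyEx(m,cv2.MORPH_CLOSE,np.ones((25,25))),0,2)[0]
# profile along axis
e=sorted(b.tolist(),key=lambda p:p[1]);lo=np.mean(e[:2],0);hi=np.mean(e[2:],0);a=(hi-lo)/np.linalg.norm(hi-lo);nrm=np.array([-a[1],a[0]])
c=np.array(r[0]);print("axis",a,lo,hi)
q=(C[...,:2]-c);X=q@a;Y=q@nrm
for k in range(-215,240,6):
    w=(abs(X-k/1e3)<.003)&(abs(Y)<.04)&(z>.04)&(z<.3)
    if w.sum(): print(k,w.sum(),"zmax %.3f  y %.3f..%.3f"%(np.percentile(z[w],90),Y[w].min(),Y[w].max()))
E
```

```text
4273 ((0.4938630759716034, 0.03588800132274628), (0.39791882038116455, 0.0989920049905777), 73.76165771484375)
[[ 0.39070588 -0.14129353]
 [ 0.48574877 -0.16897503]
 [ 0.59702027  0.21306953]
 [ 0.5019774   0.24075103]]
axis [0.27963367 0.96010677] [ 0.43822733 -0.15513428] [0.54949883 0.22691028]
-203 7 zmax 0.086  y -0.013..0.014
-197 40 zmax 0.086  y -0.014..0.015
-191 41 zmax 0.087  y -0.014..0.014
-185 39 zmax 0.086  y -0.014..0.015
-179 51 zmax 0.086  y -0.018..0.019
-173 45 zmax 0.084  y -0.018..0.019
-167 36 zmax 0.080  y -0.018..0.019
-161 36 zmax 0.079  y -0.018..0.019
-155 36 zmax 0.078  y -0.018..0.019
-149 36 zmax 0.080  y -0.019..0.019
-143 35 zmax 0.077  y -0.018..0.020
-137 32 zmax 0.075  y -0.017..0.019
-131 35 zmax 0.075  y -0.018..0.019
-125 32 zmax 0.075  y -0.019..0.019
-119 34 zmax 0.077  y -0.019..0.019
-113 32 zmax 0.068  y -0.018..0.019
-107 35 zmax 0.066  y -0.019..0.019
-101 33 zmax 0.067  y -0.019..0.019
-95 33 zmax 0.068  y -0.018..0.019
-89 34 zmax 0.068  y -0.019..0.019
-83 39 zmax 0.074  y -0.018..0.019
-77 72 zmax 0.171  y -0.022..0.022
-71 60 zmax 0.
[... 911 characters left out ...]
32
91 28 zmax 0.118  y -0.010..0.011
97 19 zmax 0.117  y -0.010..0.010
103 11 zmax 0.111  y -0.004..0.004
109 54 zmax 0.119  y -0.013..0.014
115 37 zmax 0.121  y -0.013..0.015
121 80 zmax 0.119  y -0.020..0.020
127 52 zmax 0.121  y -0.019..0.020
133 58 zmax 0.121  y -0.020..0.021
139 42 zmax 0.121  y -0.018..0.015
145 41 zmax 0.121  y -0.015..0.015
151 35 zmax 0.122  y -0.013..0.014
157 40 zmax 0.120  y -0.015..0.015
163 31 zmax 0.120  y -0.012..0.014
169 6 zmax 0.116  y -0.011..0.007
181 48 zmax 0.122  y -0.018..0.019
187 105 zmax 0.128  y -0.019..0.020
193 35 zmax 0.124  y -0.019..0.018
199 90 zmax 0.127  y -0.021..0.022
205 64 zmax 0.128  y -0.022..0.022
211 33 zmax 0.127  y -0.017..0.022
```

View pics/crop1.png

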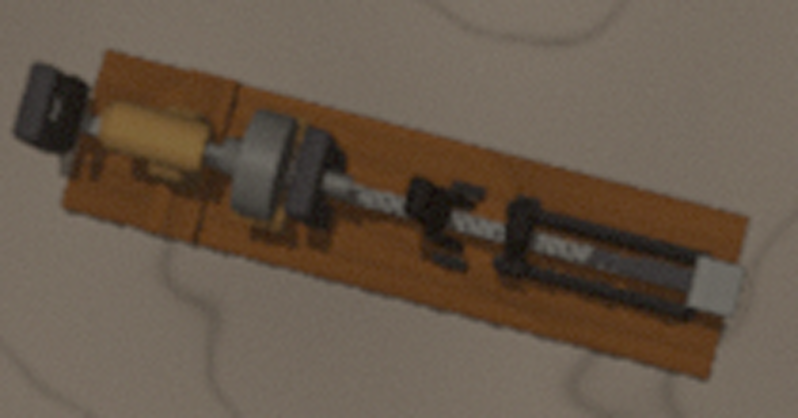

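The crop confirms it: a bare wooden handle at (155,135), steel shank at (215,155) and steel cutter at (262,160), lying between jaw (50,105) and fixed jaw (310,175). The trigger is at (430,200), the grip at (520,235) and the tab at (715,285). The clamp origin comes out near (0.4837, 0.0008), with its axis 73.8° from world x. The plan is to pull with shut fingers from the slot between trigger and fixed jaw.

Careful with the scale: shifts go in shares of 0.8 m and turns go in shares of 4 rad. That gives: -0.473 m / 0.8 = -0.5913, -0.05 m / 0.8 = -0.0625, 0.05 rad / 4 = 0.0125.

```bash
echo '{"rows": [[-0.03,-0.03,0,0.0125,0],[-0.0625,-0.0613,0,0.0125,0],[-0.1,-0.0975,0,0.0125,0],[-0.1375,-0.135,0,0.0125,0],[-0.175,-0.1713,0,0.0125,0],[-0.2125,-0.2088,0,0.0125,0],[-0.25,-0.245,0,0.0125,0],[-0.2875,-0.2813,0,0.0125,0],[-0.325,-0.3188,0,0.0125,0],[-0.3625,-0.355,0,0.0125,0],[-0.4,-0.3925,0,0.0125,0],[-0.4375,-0.4288,0,0.0125,0],[-0.475,-0.465,0,0.0125,0],[-0.5125,-0.5025,0,0.0125,0],[-0.55,-0.5388,0,0.0125,0],[-0.575,-0.5638,0,0.0125,0],[-0.5913,-0.5788,0,0.0125,0],[-0.5913,-0.5788,0,0.0125,0]]}' > path.dat && python3 -m pendant path.dat 20
python3 - <<'E'
from h import *
from scipy.spatial.transform import Rotation as Ro
snap("side","pics/side1.png");s=snap("top","pics/t1.png")
im=cv2.imread("pics/side1.png");cv2.imwrite("pics/side1c.png",cv2.resize(im[120:330,230:370],None,fx=2.8,fy=2.8,interpolation=cv2.INTER_CUBIC))
q=sense();R=Ro.from_quat(q["tool_rot"]).as_matrix();a=np.array([.27963,.96011,0]);n=np.array([-a[1],a[0],0]);o=np.array([.4837,.0008,0])
d=np.array(q["tcp_pos"])-o;print("clamp",d@a,d@n,d[2],"tool y·a",R[:,1]@a,R[:,1]@n,"x·n",R[:,0]@n,R[:,2],q["finger_gap"],q["force"],q["t"])
E
```

```text
t: 1.95
tcp_pos: [0.4989, 0.0465, 0.227]
tool_rot: [0.143, 0.99, -0.0, 0.0]
force: [0.1, -0.8, 0.3]
finger_gap: 0.001
gripper_force: 0.0
clamp 0.04964467348835652 0.0010085638920088495 0.2267710286450702 tool y·a 1.0000018797950079 -0.0005422399229263612 x·n 0.9999999180881664 [-1.83805468e-03  8.58132875e-04 -9.99997943e-01] 0.00031543888204821173 [-0.04344063 -0.07673801  0.21642404] 2.05
```

View pics/side1c.png

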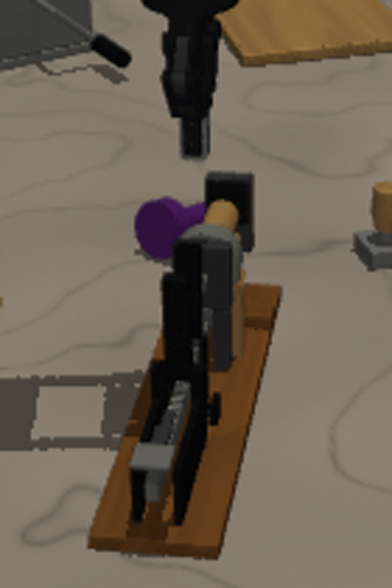

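The side crop shows the shut fingers (195,145) hanging above the slot in front of the trigger (185,330), with the tab at (155,455) clear. Next I descend, then approach slowly to find contact.

To row units: 0.065 m / 0.8 = 0.0813, 0.06 m / 0.8 = 0.075.

```bash
echo '{"rows": [[0,0,0.025,0,0],[0,0,0.0563,0,0],[0,0,0.075,0,0],[0,0,0.0813,0,0],[0,0,0.0813,0,0]]}' > path.dat && python3 -m pendant path.dat ; for i in 1; do echo '{"rows": [[0,-0.0038,0,0,0],[0,-0.0063,0,0,0],[0,-0.0063,0,0,0]]}' > path.dat && python3 -m pendant path.dat; python3 -c "
from h import *
print(sense()['force'])"; done
```

```text
t: 2.55
tcp_pos: [0.4964, 0.0493, 0.1617]
tool_rot: [0.141, 0.99, 0.0, -0.001]
force: [0.3, 0.2, 0.3]
finger_gap: -0.0
gripper_force: 0.0
t: 2.85
tcp_pos: [0.4966, 0.043, 0.1629]
tool_rot: [0.142, 0.99, -0.0, 0.001]
force: [-0.0, -0.4, -0.3]
finger_gap: 0.0
gripper_force: 0.0
[-0.01689013 -0.44826898 -0.34084098]
```

To row units: -0.003 m / 0.8 = -0.0038, -0.002 m / 0.8 = -0.0025.

```bash
for i in 1; do echo '{"rows": [[0,-0.0025,0,0,0],[0,-0.0038,0,0,0],[0,-0.0038,0,0,0]]}' > path.dat && python3 -m pendant path.dat; echo '{"rows": [[0,-0.0025,0,0,0],[0,-0.0038,0,0,0],[0,-0.0038,0,0,0]]}' > path.dat && python3 -m pendant path.dat;echo '{"rows": [[0,-0.0025,0,0,0],[0,-0.0038,0,0,0],[0,-0.0038,0,0,0]]}' > path.dat && python3 -m pendant path.dat; done
```

```text
t: 3.15
tcp_pos: [0.4954, 0.0401, 0.1622]
tool_rot: [0.142, 0.99, -0.0, 0.0]
force: [-0.9, -0.7, 0.7]
finger_gap: -0.001
gripper_force: 0.0
t: 3.45
tcp_pos: [0.4945, 0.0373, 0.162]
tool_rot: [0.142, 0.99, -0.0, -0.0]
force: [0.2, 0.3, 0.5]
finger_gap: 0.002
gripper_force: 0.0
t: 3.75
tcp_pos: [0.4936, 0.0344, 0.1621]
tool_rot: [0.142, 0.99, -0.0, -0.0]
force: [-0.6, -0.4, 0.4]
finger_gap: -0.0
gripper_force: 0.0
```

To row units: -0.003 m / 0.8 = -0.0038, -0.002 m / 0.8 = -0.0025.

```bash
for i in 1; do echo '{"rows": [[0,-0.0025,0,0,0],[0,-0.0038,0,0,0],[0,-0.0038,0,0,0]]}' > path.dat && python3 -m pendant path.dat|sed -n 2p\;4p; echo '{"rows": [[0,-0.0025,0,0,0],[0,-0.0038,0,0,0],[0,-0.0038,0,0,0]]}' > path.dat && python3 -m pendant path.dat|sed -n 2p\;4p;echo '{"rows": [[0,-0.0025,0,0,0],[0,-0.0038,0,0,0],[0,-0.0038,0,0,0]]}' > path.dat && python3 -m pendant path.dat|sed -n 2p\;4p; done
```

```text
tcp_pos: [0.4929, 0.0316, 0.1621]
force: [-0.4, -0.8, 0.7]
tcp_pos: [0.4922, 0.0289, 0.1624]
force: [-0.8, 2.5, 2.3]
tcp_pos: [0.4914, 0.0261, 0.1627]
force: [-0.3, 3.2, 5.8]
```

```bash
python3 - <<'E'
from h import *
snap("side","pics/side2.png");s=snap("top","pics/t2.png")
im=cv2.imread("pics/side2.png");A=cv2.resize(im[120:300,250:350],(400,600),interpolation=cv2.INTER_CUBIC)
im=cv2.imread("pics/t2.png");B=cv2.resize(im[210:330,260:340],(400,600),interpolation=cv2.INTER_CUBIC)
cv2.imwrite("pics/c2.png",np.clip(np.hstack([A,B])*1.6,0,255))
print(sense()["force"],sense()["ft_torque"])
E
```

```text
[-0.48078814  1.82783102  5.51191741] [ 0.46016526  0.03577925 -0.02788312][ WARN:0@2.924] global loadsave.cpp:1063 imwrite_ Unsupported depth image for selected encoder is fallbacked to CV_8U.
```

View pics/c2.png

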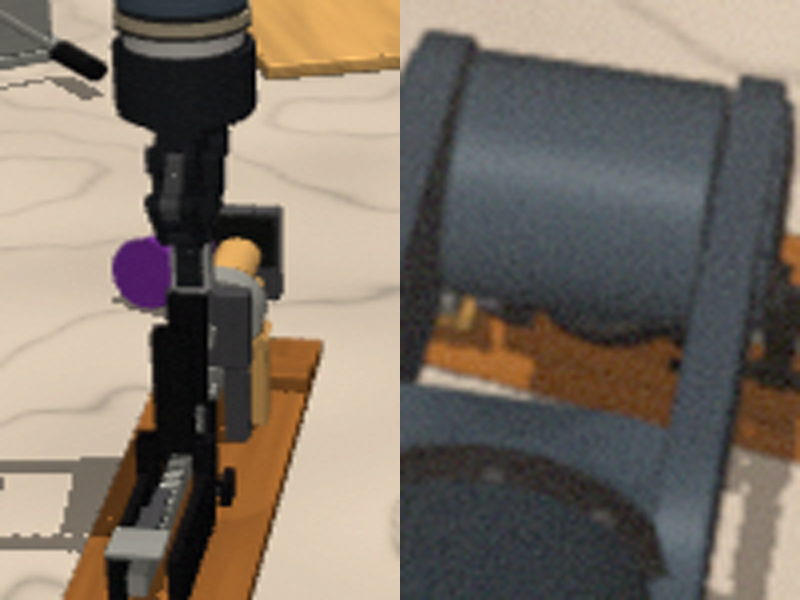

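The side crop shows the tip (190,265) against the trigger top (190,290). The push is mostly vertical, so the trigger's top edge is riding on the sloped finger back. I'll back off and turn the tool 90°, so the flat sides of the fingers do the pulling.

To row units: -0.05 m / 0.8 = -0.0625, -0.03 m / 0.8 = -0.0375.

```bash
echo '{"rows": [[0,0.015,0,0,0],[0,0.03,0,0,0],[0,0.03,-0.0375,0,0],[0,0.03,-0.0625,0,0],[0,0.03,-0.0625,0,0]]}' > path.dat && python3 -m pendant path.dat; python3 -c "
from h import *
print(sense()['q'],sense()['force'])"
```

```text
t: 5.25
tcp_pos: [0.4999, 0.0494, 0.2142]
tool_rot: [0.141, 0.99, -0.0, 0.003]
force: [-0.8, -1.0, 0.1]
finger_gap: 0.001
gripper_force: 0.0
[-1.24039828e-01  3.79193700e-01  1.75381076e+00 -3.97755796e-04
  1.00290252e+00 -1.41204131e+00] [-0.83240788 -0.99447623  0.08738281]
```

To row units: 1.57 rad / 4 = 0.3925.

```bash
echo '{"rows": [[0,0,0,0.0375,0],[0,0,0,0.075,0],[0,0,0,0.1125,0],[0,0,0,0.15,0],[0,0,0,0.1875,0],[0,0,0,0.225,0],[0,0,0,0.2625,0],[0,0,0,0.3,0],[0,0,0,0.3375,0],[0,0,0,0.375,0],[0,0,0,0.3925,0],[0,0,0,0.3925,0]]}' > path.dat && python3 -m pendant path.dat
cat > st.py <<'E'
from h import *
from scipy.spatial.transform import Rotation as Ro
q=sense();R=Ro.from_quat(q["tool_rot"]).as_matrix();a=np.array([.27963,.96011,0]);n=np.array([-a[1],a[0],0]);o=np.array([.4837,.0008,0])
d=np.array(q["tcp_pos"])-o;f=np.array(q["force"])
print("t %.2f clamp x %.4f y %.4f z %.4f | F a %.2f n %.2f z %.2f | toolx.a %.3f tooly.n %.3f"%(q["t"],d@a,d@n,d[2],f@a,f@n,f[2],R[:,0]@a,R[:,1]@n))
E
python3 st.py;
```

```text
t: 6.45
tcp_pos: [0.4972, 0.0493, 0.2109]
tool_rot: [0.8, 0.601, -0.001, -0.001]
force: [0.3, -0.4, -0.0]
finger_gap: -0.004
gripper_force: 0.0
t 6.45 clamp x 0.0504 y 0.0006 z 0.2109 | F a -0.32 n -0.45 z -0.01 | toolx.a 1.000 tooly.n -1.000
```

To row units: 0.052 m / 0.8 = 0.065, 0.04 m / 0.8 = 0.05.

```bash
echo '{"rows": [[0,0,0.025,0,0],[0,0,0.05,0,0],[0,0,0.065,0,0],[-0.0063,0,0.065,0,0],[-0.0063,0,0.065,0,0]]}' > path.dat && python3 -m pendant path.dat>/dev/null; python3 st.py; echo '{"rows": [[-0.0025,0,0,0,0],[-0.0038,0,0,0,0],[-0.0038,0,0,0,0]]}' > path.dat && python3 -m pendant path.dat>/dev/null; python3 st.py;echo '{"rows": [[-0.0025,0,0,0,0],[-0.0038,0,0,0,0],[-0.0038,0,0,0,0]]}' > path.dat && python3 -m pendant path.dat>/dev/null; python3 st.py;echo '{"rows": [[-0.0025,0,0,0,0],[-0.0038,0,0,0,0],[-0.0038,0,0,0,0]]}' > path.dat && python3 -m pendant path.dat>/dev/null; python3 st.py;echo '{"rows": [[-0.0025,0,0,0,0],[-0.0038,0,0,0,0],[-0.0038,0,0,0,0]]}' > path.dat && python3 -m pendant path.dat>/dev/null; python3 st.py
```

```text
t 6.95 clamp x 0.0448 y 0.0001 z 0.1597 | F a -0.39 n 0.86 z -0.17 | toolx.a 1.000 tooly.n -1.000
t 7.25 clamp x 0.0421 y -0.0006 z 0.1607 | F a -0.14 n 0.16 z -0.12 | toolx.a 1.000 tooly.n -1.000
t 7.55 clamp x 0.0391 y -0.0002 z 0.1602 | F a -0.21 n 0.69 z 0.35 | toolx.a 1.000 tooly.n -1.000
t 7.85 clamp x 0.0364 y -0.0003 z 0.1603 | F a 2.69 n 0.19 z 2.98 | toolx.a 1.000 tooly.n -1.000
t 8.15 clamp x 0.0333 y -0.0003 z 0.1606 | F a 1.73 n 0.83 z 5.07 | toolx.a 1.000 tooly.n -1.000
```

To row units: -0.01 m / 0.8 = -0.0125, 0.007 m / 0.8 = 0.0088.

```bash
echo '{"rows": [[0.0088,0,0,0,0],[0.0088,0,-0.0125,0,0],[0.0088,0,-0.0125,0,0]]}' > path.dat && python3 -m pendant path.dat>/dev/null; python3 st.py; echo '{"rows": [[-0.0038,0,0,0,0],[-0.0063,0,0,0,0],[-0.0063,0,0,0,0]]}' > path.dat && python3 -m pendant path.dat>/dev/null; python3 st.py;echo '{"rows": [[-0.0025,0,0,0,0],[-0.0038,0,0,0,0],[-0.0038,0,0,0,0]]}' > path.dat && python3 -m pendant path.dat>/dev/null; python3 st.py;echo '{"rows": [[-0.0025,0,0,0,0],[-0.0038,0,0,0,0],[-0.0038,0,0,0,0]]}' > path.dat && python3 -m pendant path.dat>/dev/null; python3 st.py; python3 - <<'E'
from h import *
snap("side","pics/side3.png")
im=cv2.imread("pics/side3.png");A=cv2.resize(im[150:300,260:340],(400,600),interpolation=cv2.INTER_CUBIC)
im=cv2.imread("pics/side1.png");B=cv2.resize(im[150:300,260:340],(400,600),interpolation=cv2.INTER_CUBIC)
cv2.imwrite("pics/c3.png",np.clip(np.hstack([A,B])*2.5,0,255).astype(np.uint8))
E
```

```text
t 8.45 clamp x 0.0402 y -0.0009 z 0.1711 | F a 0.66 n 0.61 z 0.08 | toolx.a 1.000 tooly.n -1.000
t 8.75 clamp x 0.0347 y 0.0000 z 0.1699 | F a 0.64 n 0.20 z -0.32 | toolx.a 1.000 tooly.n -1.000
t 9.05 clamp x 0.0320 y -0.0002 z 0.1700 | F a 0.19 n -0.24 z 0.51 | toolx.a 1.000 tooly.n -1.000
t 9.35 clamp x 0.0291 y -0.0002 z 0.1701 | F a 0.42 n -0.49 z -0.46 | toolx.a 1.000 tooly.n -1.000
```

View pics/c3.png

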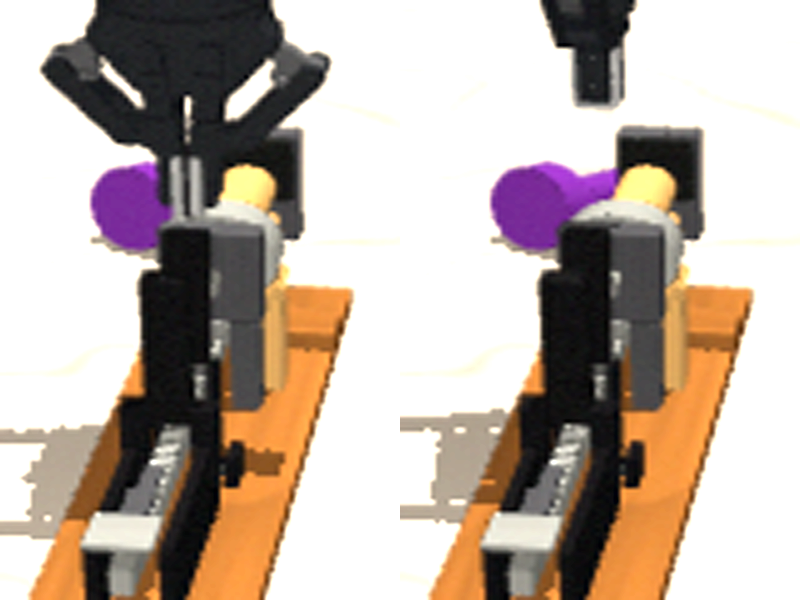

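The left crop (now) shows the fingertips at (185,215) just above the grip and trigger tops. The right one (earlier) shows them free at (600,105). The trigger is not being engaged, so I'll measure the true tip height from depth.

To row units: -0.05 m / 0.8 = -0.0625, -0.03 m / 0.8 = -0.0375.

```bash
echo '{"rows": [[0.0238,0,0,0,0],[0.0238,0,-0.0375,0,0],[0.0238,0,-0.0625,0,0],[0.0238,0,-0.0625,0,0]]}' > path.dat && python3 -m pendant path.dat>/dev/null; python3 st.py; python3 - <<'E'
from h import *
q=sense();p=np.array(q["tcp_pos"])
s=snap("side");C=cloud(s)
w=(abs(C[...,0]-p[0])<.03)&(abs(C[...,1]-p[1])<.05)&(C[...,2]>.14)&(C[...,2]<p[2]+.08)
P=C[w]
print("tcp",p,proj(s,p))
for z in np.arange(.14,p[2]+.08,.005):
    m=abs(P[:,2]-z)<.0025
    if m.sum():print("%.3f"%z,m.sum(),P[m].min(0).round(3),P[m].max(0).round(3))
E
```

```text
t 9.80 clamp x 0.0488 y -0.0021 z 0.2226 | F a 0.17 n -0.59 z -0.77 | toolx.a 1.000 tooly.n -1.000
tcp [0.49939423 0.0470395  0.22256464] [298.98350753 178.65570526]
0.140 5 [0.491 0.01  0.14 ] [0.498 0.018 0.142]
0.145 16 [0.478 0.01  0.143] [0.498 0.024 0.147]
0.150 19 [0.479 0.011 0.148] [0.498 0.022 0.152]
0.155 24 [0.479 0.012 0.153] [0.499 0.021 0.157]
0.160 21 [0.479 0.012 0.158] [0.499 0.026 0.162]
0.165 24 [0.481 0.014 0.163] [0.499 0.025 0.167]
0.225 2 [0.503 0.04  0.227] [0.505 0.04  0.227]
0.230 15 [0.492 0.035 0.228] [0.508 0.041 0.232]
0.235 21 [0.486 0.033 0.234] [0.51  0.047 0.237]
0.240 29 [0.486 0.032 0.238] [0.512 0.048 0.242]
0.245 27 [0.486 0.033 0.243] [0.513 0.046 0.247]
0.250 25 [0.487 0.034 0.248] [0.513 0.044 0.252]
0.255 30 [0.487 0.032 0.253] [0.514 0.049 0.257]
0.260 27 [0.487 0.033 0.258] [0.511 0.047 0.262]
0.265 26 [0.485 0.032 0.263] [0.513 0.048 0.267]
0.270 49 [0.47  0.029 0.268] [0.527 0.054 0.272]
0.275 66 [0.47  0.027 0.273] [0.529 0.059 0.277]
0.280 76 [0.47  0.023 0.278] [0.529 0.067 0.282]
0.285 61 [0.47  0.021 0.283] [0.529 0.064 0.287]
0.290 39 [0.47  0.027 0.288] [0.529 0.067 0.292]
0.295 36 [0.47  0.023 0.293] [0.529 0.066 0.297]
0.300 34 [0.481 0.025 0.298] [0.515 0.044 0.302]
```

The tips are really about 5 mm above the reported TCP, not 22 mm ahead of it, so I need to go some 27 mm lower.

To row units: 0.087 m / 0.8 = 0.1088, 0.08 m / 0.8 = 0.1.

```bash
echo '{"rows": [[0,0,0.0375,0,0],[0,-0.0025,0.075,0,0],[0,-0.0025,0.1,0,0],[0,-0.0025,0.1088,0,0],[0,-0.0025,0.1088,0,0]]}' > path.dat && python3 -m pendant path.dat>/dev/null; python3 st.py; echo '{"rows": [[-0.0038,0,0,0,0],[-0.0075,0,0,0,0],[-0.0075,0,0,0,0]]}' > path.dat && python3 -m pendant path.dat>/dev/null; python3 st.py;echo '{"rows": [[-0.0038,0,0,0,0],[-0.0063,0,0,0,0],[-0.0063,0,0,0,0]]}' > path.dat && python3 -m pendant path.dat>/dev/null; python3 st.py;echo '{"rows": [[-0.0038,0,0,0,0],[-0.005,0,0,0,0],[-0.005,0,0,0,0]]}' > path.dat && python3 -m pendant path.dat>/dev/null; python3 st.py;echo '{"rows": [[-0.0038,0,0,0,0],[-0.005,0,0,0,0],[-0.005,0,0,0,0]]}' > path.dat && python3 -m pendant path.dat>/dev/null; python3 st.py
```

```text
t 10.35 clamp x 0.0479 y 0.0030 z 0.1316 | F a 0.77 n -0.65 z -0.52 | toolx.a 1.000 tooly.n -1.000
t 10.65 clamp x 0.0419 y 0.0011 z 0.1340 | F a 0.23 n 0.74 z 0.31 | toolx.a 1.000 tooly.n -1.000
t 10.95 clamp x 0.0373 y 0.0014 z 0.1336 | F a 0.80 n -0.36 z 1.60 | toolx.a 1.000 tooly.n -1.000
t 11.25 clamp x 0.0331 y 0.0016 z 0.1332 | F a 1.99 n -0.82 z 0.85 | toolx.a 1.000 tooly.n -1.000
t 11.55 clamp x 0.0291 y 0.0018 z 0.1331 | F a 2.65 n 0.11 z 0.77 | toolx.a 1.000 tooly.n -1.000
```

To row units: -0.011 m / 0.8 = -0.0138, -0.008 m / 0.8 = -0.01.

```bash
echo '{"rows": [[-0.005,0,0,0,0],[-0.01,0,0,0,0],[-0.0138,0,0,0,0],[-0.0138,0,0,0,0]]}' > path.dat && python3 -m pendant path.dat>/dev/null; python3 st.py; echo '{"rows": [[-0.005,0,0,0,0],[-0.01,0,0,0,0],[-0.0138,0,0,0,0],[-0.0138,0,0,0,0]]}' > path.dat && python3 -m pendant path.dat>/dev/null; python3 st.py;echo '{"rows": [[-0.0025,0,0,0,0],[-0.0038,0,0,0,0],[-0.0038,0,0,0,0]]}' > path.dat && python3 -m pendant path.dat>/dev/null; python3 st.py;echo '{"rows": [[-0.0013,0,0,0,0],[-0.0025,0,0,0,0],[-0.0025,0,0,0,0]]}' > path.dat && python3 -m pendant path.dat>/dev/null; python3 st.py;python3 - <<'E'
from h import *
s=snap("side","pics/side4.png");s0=snap("top","pics/t4.png")
E
```

```text
t 11.95 clamp x 0.0183 y 0.0018 z 0.1333 | F a 5.81 n 0.93 z 3.49 | toolx.a 1.000 tooly.n -1.000
t 12.35 clamp x 0.0072 y 0.0018 z 0.1332 | F a 6.04 n -0.30 z 3.80 | toolx.a 1.000 tooly.n -1.000
t 12.65 clamp x 0.0045 y 0.0018 z 0.1331 | F a 5.45 n -0.58 z 1.97 | toolx.a 1.000 tooly.n -1.000
t 12.95 clamp x 0.0027 y 0.0018 z 0.1329 | F a 6.61 n 0.03 z 0.04 | toolx.a 1.000 tooly.n -1.000
```

```bash
cat > jw.py <<'E'
from h import *
import sys
s=snap("top",sys.argv[1] if len(sys.argv)>1 else None);C=cloud(s)
a=np.array([.27963,.96011]);n=np.array([-a[1],a[0]]);q=C[...,:2]-[.4837,.0008];X=q@a*1e3;Y=q@n*1e3;z=C[...,2]*1e3
im=s["pixels"].astype(int);chroma=im.max(-1)-im.min(-1)
J=(abs(Y)<24)&(X>190)&(X<270)&(z>100)&(z<140)&(chroma<25)
K=(abs(Y)<16)&(X>110)&(X<240)&(z>100)&(z<140)&(chroma>40)
S=(abs(Y)<35)&(X>80)&(X<140)&(z>112)&(z<145)&(chroma<25)
for nm,m in(("jaw",J),("knob",K),("steel",S)):
    if m.sum()>8: print(nm,m.sum(),np.percentile(X[m],[1,3,50,97,99]).round(1))
E
python3 jw.py; echo '{"rows": [[0.0125,0,0,0,0],[0.025,0,0,0,0],[0.0375,0,0,0,0],[0.0438,0,0,0,0],[0.0463,0,0,0,0],[0.0463,0,0,0,0]]}' > path.dat && python3 -m pendant path.dat>/dev/null; python3 st.py;python3 jw.py pics/t5.png
```

```text
jaw 311 [211.7 211.9 225.  238.9 240.2]
knob 382 [145.1 146.5 172.8 200.9 202.8]
steel 222 [106.  107.  115.7 133.1 134. ]
t 13.70 clamp x 0.0394 y 0.0023 z 0.1329 | F a 0.49 n -0.39 z 0.12 | toolx.a 1.000 tooly.n -1.000
jaw 306 [214.  214.4 227.7 241.2 242.2]
knob 277 [160.6 161.5 181.  201.8 203.3]
steel 11 [ 80.3  80.8 102.6 112.5 113.5]
```

Stroke 1 caught: the jaw is 6 mm further. Stroke 2 next.

To row units: -0.037 m / 0.8 = -0.0463, -0.034 m / 0.8 = -0.0425.

```bash
echo '{"rows": [[-0.0063,0,0,0,0],[-0.0125,0,0,0,0],[-0.0188,0,0,0,0],[-0.025,0,0,0,0],[-0.0313,0,0,0,0],[-0.0375,0,0,0,0],[-0.0425,0,0,0,0],[-0.0463,0,0,0,0],[-0.0463,0,0,0,0]]}' > path.dat && python3 -m pendant path.dat>/dev/null; python3 st.py; python3 jw.py; echo '{"rows": [[0.0125,0,0,0,0],[0.025,0,0,0,0],[0.0375,0,0,0,0],[0.0438,0,0,0,0],[0.0463,0,0,0,0],[0.0463,0,0,0,0]]}' > path.dat && python3 -m pendant path.dat>/dev/null; python3 st.py;python3 jw.py
```

```text
t 14.65 clamp x 0.0023 y 0.0016 z 0.1331 | F a 6.17 n -0.11 z -0.03 | toolx.a 1.000 tooly.n -1.000
jaw 290 [205.5 205.9 219.6 233.2 233.9]
knob 391 [144.8 145.9 172.9 202.7 205.7]
steel 230 [105.3 105.9 115.  131.7 134.2]
t 15.30 clamp x 0.0395 y 0.0020 z 0.1330 | F a 1.55 n -0.09 z 0.32 | toolx.a 1.000 tooly.n -1.000
jaw 304 [207.9 208.3 221.4 235.3 236. ]
knob 277 [160.5 162.1 180.8 201.8 203.1]
steel 9 [ 82.8  83.3 102.9 112.  112.6]
```

To row units: -0.037 m / 0.8 = -0.0463, -0.034 m / 0.8 = -0.0425.

```bash
echo '{"rows": [[-0.0063,0,0,0,0],[-0.0125,0,0,0,0],[-0.0188,0,0,0,0],[-0.025,0,0,0,0],[-0.0313,0,0,0,0],[-0.0375,0,0,0,0],[-0.0425,0,0,0,0],[-0.0463,0,0,0,0],[-0.0463,0,0,0,0]]}' > path.dat && python3 -m pendant path.dat>/dev/null; python3 st.py; python3 jw.py; echo '{"rows": [[0.0125,0,0,0,0],[0.025,0,0,0,0],[0.0375,0,0,0,0],[0.0438,0,0,0,0],[0.0463,0,0,0,0],[0.0463,0,0,0,0]]}' > path.dat && python3 -m pendant path.dat>/dev/null; python3 st.py;python3 jw.py
```

```text
t 16.25 clamp x 0.0025 y 0.0016 z 0.1331 | F a 6.58 n -0.31 z 1.25 | toolx.a 1.000 tooly.n -1.000
jaw 275 [200.  200.5 214.2 226.9 227.7]
knob 388 [140.7 142.5 169.4 198.4 200.5]
steel 187 [105.5 106.  113.3 130.  130.9]
t 16.90 clamp x 0.0394 y 0.0021 z 0.1329 | F a 1.35 n -0.32 z -0.49 | toolx.a 1.000 tooly.n -1.000
jaw 286 [202.2 202.4 216.1 229.4 230. ]
knob 259 [160.6 161.3 179.8 200.6 203.1]
steel 14 [ 80.5  81.  100.3 112.8 113.4]
```

To row units: -0.03 m / 0.8 = -0.0375, -0.025 m / 0.8 = -0.0313.

```bash
echo '{"rows": [[-0.0063,0,0,0,0],[-0.0125,0,0,0,0],[-0.0188,0,0,0,0],[-0.025,0,0,0,0],[-0.0313,0,0,0,0],[-0.0375,0,0,0,0],[-0.0375,0,0,0,0]]}' > path.dat && python3 -m pendant path.dat>/dev/null; python3 st.py; python3 jw.py;echo '{"rows": [[-0.005,0,0,0,0],[-0.0088,0,0,0,0],[-0.0088,0,0,0,0]]}' > path.dat && python3 -m pendant path.dat>/dev/null; python3 st.py; python3 jw.py; echo '{"rows": [[0.0125,0,0,0,0],[0.025,0,0,0,0],[0.0375,0,0,0,0],[0.0438,0,0,0,0],[0.0463,0,0,0,0],[0.0463,0,0,0,0]]}' > path.dat && python3 -m pendant path.dat>/dev/null; python3 st.py;python3 jw.py
```

```text
t 17.65 clamp x 0.0092 y 0.0016 z 0.1335 | F a 6.41 n 0.62 z 3.51 | toolx.a 1.000 tooly.n -1.000
jaw 268 [197.3 197.7 211.2 223.9 224.5]
knob 388 [138.7 140.1 167.  196.2 197.9]
steel 36 [114.5 114.6 121.6 127.7 134. ]
t 18.00 clamp x 0.0034 y 0.0016 z 0.1332 | F a 10.82 n 0.73 z 0.47 | toolx.a 1.000 tooly.n -1.000
jaw 263 [195.9 196.2 209.  221.9 222.3]
knob 394 [136.8 137.8 165.8 195.2 196.2]
steel 138 [105.9 106.2 112.  126.8 135.3]
t 18.65 clamp x 0.0393 y 0.0020 z 0.1330 | F a 1.01 n -0.15 z -0.59 | toolx.a 1.000 tooly.n -1.000
jaw 273 [196.  196.5 210.9 223.4 224.6]
knob 234 [160.2 160.9 177.3 196.7 197.3]
steel 12 [ 83.3  83.9  99.9 111.6 113.1]
```

To row units: -0.023 m / 0.8 = -0.0288, -0.02 m / 0.8 = -0.025.

```bash
echo '{"rows": [[-0.0063,0,0,0,0],[-0.0125,0,0,0,0],[-0.0188,0,0,0,0],[-0.025,0,0,0,0],[-0.0288,0,0,0,0],[-0.0288,0,0,0,0]]}' > path.dat && python3 -m pendant path.dat>/dev/null; python3 st.py; for k in 1; do echo '{"rows": [[-0.0038,0,0,0,0],[-0.0063,0,0,0,0],[-0.0063,0,0,0,0]]}' > path.dat && python3 -m pendant path.dat>/dev/null; python3 st.py; echo '{"rows": [[-0.0038,0,0,0,0],[-0.0063,0,0,0,0],[-0.0063,0,0,0,0]]}' > path.dat && python3 -m pendant path.dat>/dev/null; python3 st.py; done; python3 jw.py pics/t6.png
```

```text
t 19.30 clamp x 0.0173 y 0.0015 z 0.1337 | F a 10.07 n 1.81 z 3.76 | toolx.a 1.000 tooly.n -1.000
t 19.60 clamp x 0.0126 y 0.0016 z 0.1337 | F a 10.20 n 0.91 z 4.32 | toolx.a 1.000 tooly.n -1.000
t 19.90 clamp x 0.0074 y 0.0016 z 0.1336 | F a 9.58 n 0.70 z 2.83 | toolx.a 1.000 tooly.n -1.000
jaw 263 [191.3 191.7 204.5 216.9 217.9]
knob 392 [132.3 133.6 161.4 190.3 191.8]
steel 73 [111.2 111.5 115.4 130.5 131.5]
```

To row units: -0.002 m / 0.8 = -0.0025, -0.001 m / 0.8 = -0.0013.

```bash
echo '{"rows": [[-0.0013,0,0,0,0],[-0.0025,0,0,0,0],[-0.0025,0,0,0,0]]}' > path.dat && python3 -m pendant path.dat>/dev/null; python3 st.py; echo '{"rows": [[-0.0013,0,0,0,0],[-0.0025,0,0,0,0],[-0.0025,0,0,0,0]]}' > path.dat && python3 -m pendant path.dat>/dev/null; python3 st.py;  python3 jw.py pics/t7.png; python3 - <<'E'
from h import *
im=cv2.imread("pics/t7.png");cv2.imwrite("pics/c7.png",np.clip(cv2.resize(im[225:285,200:290],None,fx=8,fy=8,interpolation=cv2.INTER_CUBIC)*2.0,0,255).astype(np.uint8))
E
```

```text
t 20.25 clamp x 0.0057 y 0.0016 z 0.1335 | F a 11.34 n 0.30 z 3.99 | toolx.a 1.000 tooly.n -1.000
t 20.55 clamp x 0.0038 y 0.0016 z 0.1334 | F a 10.89 n -0.07 z 1.51 | toolx.a 1.000 tooly.n -1.000
jaw 262 [190.2 190.7 203.4 216.1 216.7]
knob 391 [131.7 132.2 160.8 189.  190.5]
steel 139 [106.2 106.9 112.5 126.4 127.6]
```

View pics/c7.png

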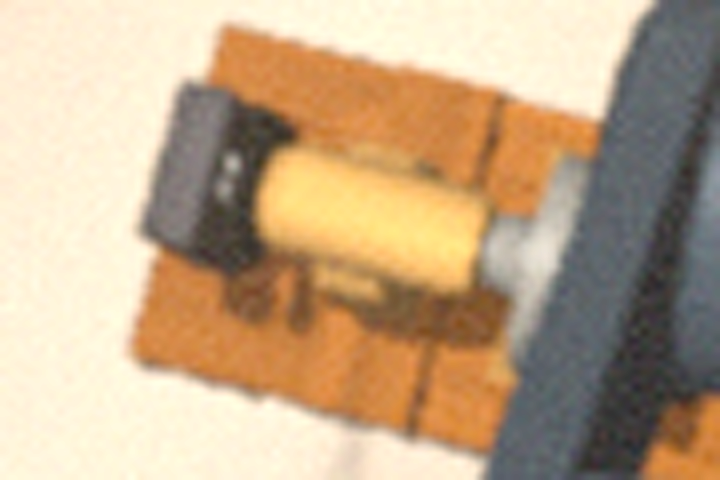

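The crop shows the handle's front (485,245) almost on the 20 mm collar (505,250), so it's nearly home. I'll continue in 1 mm steps, watching the force.

Careful with the scale: shifts go in shares of 0.8 m and turns go in shares of 4 rad. That gives: -0.001 m / 0.8 = -0.0013.

```bash
echo '{"rows": [[-0.0013,0,0,0,0],[-0.0013,0,0,0,0],[-0.0013,0,0,0,0]]}' > path.dat && python3 -m pendant path.dat>/dev/null; python3 st.py; python3 -c "
from h import *
a=np.array([.27963,.96011,0])
s=snap('top');C=cloud(s);q=C[...,:2]-[.4837,.0008];X=q@a[:2]*1e3;Y=q@np.array([-.96011,.27963])*1e3;z=C[...,2]*1e3
im=s['pixels'].astype(int)
m=(abs(Y)<1.5)&(X>100)&(X<215)&(z>90)
o=np.argsort(X[m])
for i in o:
  if 104<X[m][i]<140 : print(X[m][i].round(1),z[m][i].round(1),im[m][i])
print(np.mean([np.array(sense()['force'])@a]))
"
```

```text
t 20.90 clamp x 0.0029 y 0.0016 z 0.1333 | F a 11.70 n -0.37 z 1.87 | toolx.a 1.000 tooly.n -1.000
106.1 134.8 [97 92 88]
108.5 132.1 [117 112 105]
110.3 137.7 [118 115 106]
110.3 133.5 [117 114 107]
112.0 136.1 [119 113 108]
113.2 131.8 [116 113 106]
114.4 137.5 [114 110 104]
119.4 112.8 [106 104  98]
119.4 116.4 [104 102  94]
121.5 116.5 [102  98  94]
121.5 112.6 [99 95 89]
123.6 115.8 [103  99  91]
125.4 117.4 [100  97  91]
126.2 116.2 [102  99  93]
127.6 116.1 [99 96 91]
130.3 115.6 [88 78 68]
131.2 106.5 [87 80 73]
131.7 123.6 [123  94  56]
131.9 118.4 [116  93  55]
134.2 116.9 [139 113  63]
134.5 118.5 [138 108  62]
135.9 119.0 [142 112  67]
136.5 119.1 [141 112  64]
138.6 118.6 [139 111  65]
139.6 124.6 [140 112  68]
10.436600706560967
```

Still sliding, with about 1–2 mm of gap left and the stroke nearly used up. I'll let go (the tooth catches) and make the last stroke in fine steps.

To row units: 0.037 m / 0.8 = 0.0463, 0.035 m / 0.8 = 0.0438.

```bash
echo '{"rows": [[0.0125,0,0,0,0],[0.025,0,0,0,0],[0.0375,0,0,0,0],[0.0438,0,0,0,0],[0.0463,0,0,0,0],[0.0463,0,0,0,0]]}' > path.dat && python3 -m pendant path.dat>/dev/null; python3 st.py;python3 jw.py; echo '{"rows": [[-0.005,0,0,0,0],[-0.01,0,0,0,0],[-0.015,0,0,0,0],[-0.0188,0,0,0,0],[-0.0188,0,0,0,0]]}' > path.dat && python3 -m pendant path.dat>/dev/null; python3 st.py; echo '{"rows": [[-0.0013,0,0,0,0],[-0.0025,0,0,0,0],[-0.0025,0,0,0,0]]}' > path.dat && python3 -m pendant path.dat>/dev/null; python3 st.py; echo '{"rows": [[-0.0013,0,0,0,0],[-0.0019,0,0,0,0],[-0.0019,0,0,0,0]]}' > path.dat && python3 -m pendant path.dat>/dev/null; python3 st.py
```

```text
t 21.55 clamp x 0.0383 y 0.0020 z 0.1329 | F a 2.00 n -0.13 z -0.77 | toolx.a 1.000 tooly.n -1.000
jaw 275 [190.4 190.6 204.6 217.4 218.2]
knob 203 [158.5 159.  173.7 190.2 190.9]
steel 15 [ 83.4  84.2  98.4 111.8 113. ]
t 22.10 clamp x 0.0232 y 0.0017 z 0.1334 | F a 5.63 n 1.18 z 3.70 | toolx.a 1.000 tooly.n -1.000
t 22.40 clamp x 0.0218 y 0.0016 z 0.1336 | F a 6.74 n 1.79 z 4.33 | toolx.a 1.000 tooly.n -1.000
t 22.70 clamp x 0.0206 y 0.0016 z 0.1336 | F a 7.33 n 2.13 z 4.93 | toolx.a 1.000 tooly.n -1.000
```

To row units: -0.001 m / 0.8 = -0.0013.

```bash
S(){ python3 st.py; }; echo '{"rows": [[-0.0013,0,0,0,0],[-0.0013,0,0,0,0]]}' > path.dat && python3 -m pendant path.dat>/dev/null; S; echo '{"rows": [[-0.0013,0,0,0,0],[-0.0013,0,0,0,0]]}' > path.dat && python3 -m pendant path.dat>/dev/null; S; echo '{"rows": [[-0.0013,0,0,0,0],[-0.0013,0,0,0,0]]}' > path.dat && python3 -m pendant path.dat>/dev/null; S;echo '{"rows": [[-0.0013,0,0,0,0],[-0.0013,0,0,0,0]]}' > path.dat && python3 -m pendant path.dat>/dev/null; S; echo '{"rows": [[0,0,0,0,0]]}' > path.dat && python3 -m pendant path.dat>/dev/null; S;python3 jw.py
```

```text
t 22.90 clamp x 0.0199 y 0.0016 z 0.1337 | F a 8.86 n 1.12 z 4.94 | toolx.a 1.000 tooly.n -1.000
t 23.10 clamp x 0.0192 y 0.0016 z 0.1337 | F a 9.73 n -0.29 z 4.45 | toolx.a 1.000 tooly.n -1.000
t 23.30 clamp x 0.0184 y 0.0016 z 0.1337 | F a 10.68 n 1.03 z 4.99 | toolx.a 1.000 tooly.n -1.000
t 23.50 clamp x 0.0175 y 0.0016 z 0.1337 | F a 11.16 n 0.47 z 5.21 | toolx.a 1.000 tooly.n -1.000
t 23.60 clamp x 0.0175 y 0.0016 z 0.1337 | F a 10.85 n 1.04 z 4.60 | toolx.a 1.000 tooly.n -1.000
jaw 243 [190.2 190.5 203.4 215.1 215.6]
knob 387 [130.9 132.5 160.3 188.5 189.4]
```

To row units: -0.001 m / 0.8 = -0.0013.

```bash
S(){ python3 st.py; }; echo '{"rows": [[-0.0013,0,0,0,0],[-0.0013,0,0,0,0]]}' > path.dat && python3 -m pendant path.dat>/dev/null; S; echo '{"rows": [[-0.0013,0,0,0,0],[-0.0013,0,0,0,0]]}' > path.dat && python3 -m pendant path.dat>/dev/null; S; echo '{"rows": [[0,0,0,0,0]]}' > path.dat && python3 -m pendant path.dat>/dev/null; S
```

```text
t 23.85 clamp x 0.0165 y 0.0016 z 0.1338 | F a 10.71 n 1.98 z 5.47 | toolx.a 1.000 tooly.n -1.000
t 24.05 clamp x 0.0155 y 0.0016 z 0.1338 | F a 11.54 n 0.65 z 4.84 | toolx.a 1.000 tooly.n -1.000
t 24.15 clamp x 0.0156 y 0.0016 z 0.1338 | F a 10.17 n 1.83 z 5.87 | toolx.a 1.000 tooly.n -1.000
```

Flat at about 10.8 N, so it's still sliding.

To row units: -0.001 m / 0.8 = -0.0013.

```bash
S(){ python3 st.py; }; echo '{"rows": [[-0.0013,0,0,0,0],[-0.0013,0,0,0,0]]}' > path.dat && python3 -m pendant path.dat>/dev/null; S; echo '{"rows": [[0,0,0,0,0]]}' > path.dat && python3 -m pendant path.dat>/dev/null; S; echo '{"rows": [[-0.0013,0,0,0,0],[-0.0013,0,0,0,0]]}' > path.dat && python3 -m pendant path.dat>/dev/null; S; echo '{"rows": [[0,0,0,0,0]]}' > path.dat && python3 -m pendant path.dat>/dev/null; S; python3 jw.py
```

```text
t 24.35 clamp x 0.0146 y 0.0016 z 0.1338 | F a 11.06 n 0.94 z 6.11 | toolx.a 1.000 tooly.n -1.000
t 24.45 clamp x 0.0146 y 0.0016 z 0.1337 | F a 11.26 n 0.81 z 6.19 | toolx.a 1.000 tooly.n -1.000
t 24.65 clamp x 0.0136 y 0.0016 z 0.1338 | F a 11.85 n 0.36 z 5.23 | toolx.a 1.000 tooly.n -1.000
t 24.75 clamp x 0.0136 y 0.0016 z 0.1338 | F a 10.95 n 1.67 z 5.44 | toolx.a 1.000 tooly.n -1.000
jaw 225 [190.2 191.  202.9 213.6 215. ]
knob 385 [130.1 131.1 158.1 186.7 188.3]
steel 17 [123.  123.2 127.  128.3 128.4]
```

To row units: -0.001 m / 0.8 = -0.0013.

```bash
S(){ python3 st.py; }; echo '{"rows": [[-0.0013,0,0,0,0],[-0.0013,0,0,0,0]]}' > path.dat && python3 -m pendant path.dat>/dev/null; S; echo '{"rows": [[0,0,0,0,0]]}' > path.dat && python3 -m pendant path.dat>/dev/null; S; echo '{"rows": [[-0.0013,0,0,0,0],[-0.0013,0,0,0,0]]}' > path.dat && python3 -m pendant path.dat>/dev/null; S; echo '{"rows": [[0,0,0,0,0]]}' > path.dat && python3 -m pendant path.dat>/dev/null; S; echo '{"rows": [[0,0,0,0,0]]}' > path.dat && python3 -m pendant path.dat>/dev/null; S
```

```text
t 25.00 clamp x 0.0128 y 0.0016 z 0.1338 | F a 12.09 n 1.00 z 5.42 | toolx.a 1.000 tooly.n -1.000
t 25.10 clamp x 0.0128 y 0.0016 z 0.1338 | F a 12.00 n 1.37 z 5.52 | toolx.a 1.000 tooly.n -1.000
t 25.30 clamp x 0.0119 y 0.0016 z 0.1337 | F a 12.59 n 1.18 z 5.54 | toolx.a 1.000 tooly.n -1.000
t 25.40 clamp x 0.0120 y 0.0016 z 0.1337 | F a 12.39 n 0.86 z 5.33 | toolx.a 1.000 tooly.n -1.000
t 25.50 clamp x 0.0120 y 0.0016 z 0.1337 | F a 12.64 n 0.46 z 5.55 | toolx.a 1.000 tooly.n -1.000
```

To row units: -0.001 m / 0.8 = -0.0013.

```bash
S(){ python3 st.py; }; echo '{"rows": [[-0.0013,0,0,0,0],[-0.0013,0,0,0,0]]}' > path.dat && python3 -m pendant path.dat>/dev/null; S; echo '{"rows": [[0,0,0,0,0]]}' > path.dat && python3 -m pendant path.dat>/dev/null; S; echo '{"rows": [[0,0,0,0,0]]}' > path.dat && python3 -m pendant path.dat>/dev/null; S; python3 jw.py pics/t8.png;  python3 - <<'E'
from h import *
im=cv2.imread("pics/t8.png");cv2.imwrite("pics/c8.png",np.clip(cv2.resize(im[225:285,200:290],None,fx=8,fy=8,interpolation=cv2.INTER_CUBIC)*2.0,0,255).astype(np.uint8))
E
```

```text
t 25.70 clamp x 0.0112 y 0.0016 z 0.1337 | F a 12.52 n 0.76 z 4.45 | toolx.a 1.000 tooly.n -1.000
t 25.80 clamp x 0.0112 y 0.0016 z 0.1338 | F a 13.89 n 0.81 z 5.34 | toolx.a 1.000 tooly.n -1.000
t 25.90 clamp x 0.0112 y 0.0016 z 0.1337 | F a 13.96 n 1.02 z 5.68 | toolx.a 1.000 tooly.n -1.000
jaw 224 [190.2 190.4 202.1 213.1 213.8]
knob 386 [130.  131.2 158.8 186.6 188.2]
steel 29 [118.5 118.7 122.4 127.9 128.3]
```

View pics/c8.png

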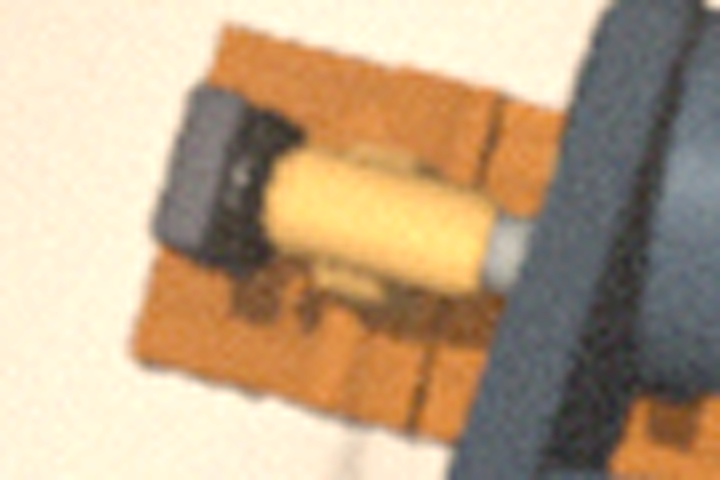

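The handle end is unchanged (186.7) while the force climbs to about 14 N. In the crop the handle (490,250) sits flush on the collar (510,255), so it's home and I stop squeezing. Next I let go, rise, move over the grip and go to the tab.

To row units: -0.164 m / 0.8 = -0.205, 0.028 m / 0.8 = 0.035.

```bash
echo '{"rows": [[0.0125,0,0,0,0],[0.025,0,0,0,0],[0.035,0,0,0,0],[0.04,0,0,0,0],[0.04,0,-0.0375,0,0],[0.04,0,-0.075,0,0],[0.04,0.0013,-0.1,0,0],[0.0125,0.0025,-0.1,0,0],[-0.0375,0.0025,-0.1,0,0],[-0.0875,0.0025,-0.1,0,0],[-0.1375,0.0025,-0.1,0,0],[-0.175,0.0025,-0.1,0,0],[-0.2,0.0025,-0.1,0,0],[-0.205,0.0025,-0.1,0,0],[-0.205,0.0025,-0.1,0,0],[-0.205,0.0025,-0.1,0,0]]}' > path.dat && python3 -m pendant path.dat>/dev/null; python3 st.py; python3 jw.py
```

```text
t 27.55 clamp x -0.1546 y 0.0001 z 0.2130 | F a 0.15 n -0.57 z -0.69 | toolx.a 1.000 tooly.n -1.000
jaw 285 [190.4 190.6 204.  217.3 218.2]
knob 384 [129.6 131.  158.4 186.4 190. ]
steel 465 [ 80.4  81.1 100.1 124.1 127.2]
```

To row units: 0.127 m / 0.8 = 0.1588, 0.115 m / 0.8 = 0.1438.

```bash
echo '{"rows": [[0.0025,0,0.0375,0,0],[0.0025,0,0.075,0,0],[0.0025,0,0.1125,0,0],[0.0025,0,0.1438,0,0],[0.0025,0,0.1588,0,0],[0.0025,0,0.1588,0,0]]}' > path.dat && python3 -m pendant path.dat>/dev/null; python3 st.py; echo '{"rows": [[0,0,0.0038,0,0],[0,0,0.0075,0,0],[0,0,0.0075,0,0]]}' > path.dat && python3 -m pendant path.dat>/dev/null;python3 st.py;echo '{"rows": [[0,0,0.0038,0,0],[0,0,0.0075,0,0],[0,0,0.0075,0,0]]}' > path.dat && python3 -m pendant path.dat>/dev/null;python3 st.py; echo '{"rows": [[0,0,0.0038,0,0],[0,0,0.0038,0,0]]}' > path.dat && python3 -m pendant path.dat>/dev/null;python3 st.py;python3 jw.py
```

```text
t 28.20 clamp x -0.1519 y 0.0011 z 0.0845 | F a 0.42 n 0.15 z 0.91 | toolx.a 1.000 tooly.n -1.000
t 28.50 clamp x -0.1532 y -0.0006 z 0.0806 | F a -0.64 n 0.48 z 0.44 | toolx.a 1.000 tooly.n -1.000
t 28.80 clamp x -0.1538 y -0.0010 z 0.0743 | F a -1.95 n -0.39 z 3.16 | toolx.a 1.000 tooly.n -1.000
t 29.00 clamp x -0.1539 y -0.0010 z 0.0712 | F a -3.54 n 0.40 z 3.93 | toolx.a 1.000 tooly.n -1.000
jaw 305 [219.6 220.1 233.3 246.9 247.9]
knob 381 [129.7 130.7 158.1 185.5 187.2]
steel 76 [102.9 104.7 114.1 128.1 128.5]
```

The jaw is already running back (far face 247 mm, about 248 when wide open). I'll press a bit deeper, hold, then check.

To row units: 0.0015 m / 0.8 = 0.0019.

```bash
echo '{"rows": [[0,0,0.0019,0,0],[0,0,0.0019,0,0],[0,0,0.0019,0,0],[0,0,0.0019,0,0],[0,0,0.0019,0,0],[0,0,0.0019,0,0],[0,0,0.0019,0,0],[0,0,0.0019,0,0],[0,0,0.0019,0,0],[0,0,0.0019,0,0]]}' > path.dat && python3 -m pendant path.dat>/dev/null;python3 st.py;python3 jw.py; echo '{"rows": [[0,0,0,0,0],[0,0,0,0,0],[0,0,0,0,0],[0,0,0,0,0],[0,0,0,0,0],[0,0,0,0,0],[0,0,0,0,0],[0,0,0,0,0],[0,0,0,0,0],[0,0,0,0,0]]}' > path.dat && python3 -m pendant path.dat>/dev/null;python3 st.py;python3 jw.py
```

```text
t 30.05 clamp x -0.1533 y -0.0006 z 0.0697 | F a -4.39 n -2.68 z 4.99 | toolx.a 1.000 tooly.n -1.000
jaw 307 [219.7 219.9 233.3 247.  248. ]
knob 378 [129.8 131.3 158.3 185.2 187.6]
steel 67 [105.2 106.6 114.3 128.1 128.2]
t 31.10 clamp x -0.1532 y -0.0002 z 0.0696 | F a -1.69 n -3.06 z 4.08 | toolx.a 1.000 tooly.n -1.000
jaw 303 [219.7 219.9 233.2 247.  247.9]
knob 376 [129.8 130.8 158.2 185.1 187.2]
steel 67 [105.  105.9 114.6 127.3 128.6]
```

To row units: -0.17 m / 0.8 = -0.2125, -0.16 m / 0.8 = -0.2.

```bash
echo '{"rows": [[0,0,-0.0125,0,0],[0,0,-0.0375,0,0],[0,0,-0.075,0,0],[0,0,-0.125,0,0],[0,0,-0.175,0,0],[0,0,-0.2,0,0],[-0.05,0,-0.2125,0,0],[-0.1,0,-0.2125,0,0],[-0.15,0,-0.2125,0,0],[-0.15,0,-0.2125,0,0],[-0.15,0,-0.2125,0,0]]}' > path.dat && python3 -m pendant path.dat>/dev/null;python3 st.py;python3 jw.py pics/t9.png; python3 - <<'E'
from h import *
s=snap("side","pics/side9.png")
im=cv2.imread("pics/t9.png");cv2.imwrite("pics/c9.png",np.clip(cv2.resize(im[215:325,200:410],None,fx=3.8,fy=3.8,interpolation=cv2.INTER_CUBIC)*1.6,0,255).astype(np.uint8))
E
```

```text
t 32.25 clamp x -0.2724 y 0.0019 z 0.2388 | F a 0.06 n 0.69 z 0.68 | toolx.a 1.000 tooly.n -1.000
jaw 310 [219.5 219.8 233.2 246.5 247.3]
knob 375 [129.9 131.3 158.3 185.4 187.2]
steel 460 [ 80.5  81.3  99.8 123.6 127.1]
```

View pics/c9.png

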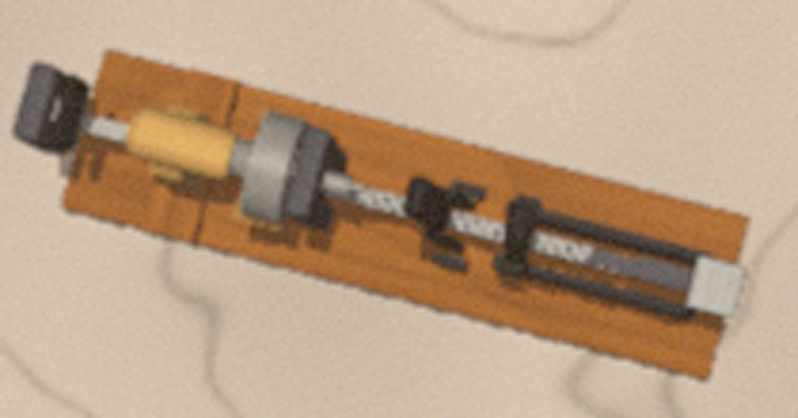

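The handle (180,140) is seated on the collar (237,157) and the jaw (50,105) is back exactly where it started. Trigger and tab are free, and the arm is clear.

```bash
python3 -c "
from station import job
print(job.sign_off())"
```

```text
the job is handed in; nothing more can be done
None
```

The handle is pressed home on the collar after six strokes, stopped at about 14 N at the trigger; the jaw has run all the way back, the arm is clear, and the job was handed in at about 32 s.

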